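# Prove a refurbished bayonet lamp base

### The arm

A 7-joint arm with a two-finger parallel gripper is mounted at the origin on the work surface. World frame = base frame: x ahead of the robot, y to its left, z up, the work surface at z = 0. Lengths are in m, angles in rad, forces in N, time in s.
With the tool pointing down it reaches from about 0.425 to 1.025 m from the base axis. Payload 9.4 kg.
Tool frame: the origin (TCP) lies midway between the tips of the shut fingers; the grasp point (between the pads) lies r.tcp_to_grasp behind it (r.tcp_to_grasp is the distance from the TCP to the grasp point, in m); x points along the fingers, z is the direction in which the jaws open and shut, and the axes are right-handed (so a half turn about x gives the same grasp; the last joint's range is limited). The gripper opens to 93 mm and grips with 3 to 60 N. Pads are 15 mm wide; open, the fingers measure 128 mm over their backs; the gripper's body (75 mm by 188 mm) begins 65 mm behind the grasp point.
Start: joints at [1.229, 0.599, -0.003, 1.599, 0.002, 0.943, -0.08], TCP at [0.19, -0.7, 0.219] pointing down, gripper open.
Joint ranges: [-2.57, 2.57], [-0.35, 1.97], [-1.29, 1.29], [0.11, 2.56], [-1.05, 4.19], [0.11, 1.86], [-2.63, 2.63]. Speed limits (rad/s): [2.22, 2.22, 3.01, 3.01, 3.14, 3.14, 3.14].

### API

Orientations are given as a unit quaternion [w, x, y, z].
In Python, from workcell import read_state, viewer, job, r gives the robot as it stands. The module is installed in compiled form; this text tells all that it offers.
- The arm moves only by the shell command python3 -m jog 'ROWS' [FORCE]. ROWS is JSON, a list of rows, each an object of numbers: "fingers": the opening, from 0 (shut) to 1 (fully open); "dx", "dy", "dz": the shift along the tool's x, y, z in mm; "ax", "ay", "az": the turn, a rotation vector about the tool's x, y, z in degrees. A call has 1 to 8 rows; each row is the pose to reach, as a shift and turn from the pose measured when the call began, along the tool's axes at that moment; what a row does not reach only later rows make up. A row lasts 1/10 s, in which the tool goes at most 50 mm and 8.59 degrees, less where a joint would pass 70% of its speed; a pose out of reach is approached as far as the arm can. A call with a gripper value outside its range is refused whole. The fingers move at their own pace and stop on an object; FORCE is the grip in N (left out, the last holds). Time passes only in rows, so rows that repeat a pose let the fingers close. It gives the time, the measured TCP pose, the force and the opening at its end, in the units of the state.
- read_state(): the state, without advancing time (a new reading comes with each control period).
- viewer.capture(name): name is "side" or "top" or "wrist"; returns the picture (384x512x3 uint8, red, green, blue); there is no depth.
- viewer.calibration(name): a dict with "vertical_fov" (degrees; the focal length in pixels is half the picture's height over the tangent of half this angle, whatever the lens; pixels are square), "cx", "cy" (the principal point, pixels), "R" (3x3) and "t" (3): a world point X has camera coordinates R X + t; the wrist camera has in their place "tool_from_camera" (4x4, takes a point from camera to tool coordinates, whose origin is the TCP and whose axes are the tool frame's). Camera axes: x right, y down, z forward; pixel columns grow to the right and rows downward; lengths in m; the calibration is good to about 2 mm. A picture is of the moment at which its call begins: read the wrist's pose just before it. calibration takes no time and is no camera call.
- job.job_done(): hands the job in, once; it reports no verdict.
Trained networks look in the newest picture that a camera, given by its name, has taken for a name from the list of things; names that differ only in an ending like _2 or _b are one class to them, and where a whole thing is asked for, a point or a joint stands for the part that bears it (a point fixed in the world has none). Each returns a list of dicts, best first, with "score" (0 to 1); they miss things now and then, are a little off and sometimes report something else, mostly with a low value. They report only what shows in the picture. A call takes as long as a camera call.
- viewer.silhouettes(camera, label): "mask" (384x512 bool, what is visible of it) and "xy" ([column, row] in pixels, amid what is visible of it).
The state is a dict: "time": time; "q": joint angles; "qd": joint speeds; "tau": joint torques, N m; "ee_pos": TCP position; "tcp_rot": TCP orientation; "wrist_force": force on the tool from outside, world axes, zero at the start; "wrist_torque": the same for the moment, N m; "finger_gap": finger opening in m.
Only numpy, scipy, OpenCV 4.12 (cv2) and the standard library are available. Lean on these libraries where they do the work, as an engineer would, in place of code of your own. Each camera call takes 0.05 s, during which the arm holds its last target. There are 200 camera calls.

### The job

Check this lamp base before it goes under a lacquer lamp. First twist its spring-return switch knob clockwise all the way to its stop and let go of it, back at rest; then take the test plug and press it, cap first and upright, down into the socket against the sprung contact until its collar is fully home on the socket's rim. Finish while still gripping the plug and holding it down there, kept seated against the spring but not forced (the spring pushes it out if you let go), and leave the other things on the bench where they lie.

Things in the scene. Friction and masses are not known exactly. Their poses are not given: they have to be found in the camera images.
- lamp_base: brown bakelite lamp base, a rounded slab 100 (its x) x 210 (its y) x 18 mm high, screwed to the bench (does not move). Origin: centre of its underside, z up. On its top stand the socket (on the axis x = 0, y = -55 mm) and the switch knob (axis x = 0, y = +55 mm)
- socket: the upright round dark bakelite bayonet socket of the lamp base: a tube 36 mm high standing on the slab, outer diameter 33 mm, bore 25 mm, flaring over its top 6 mm to a rim of 37 mm inner and 45 mm outer diameter. Rim 54 mm above the bench. It has no latching slots that catch: the plug goes straight in at any yaw and does not lock. Origin: its foot on the slab, on its axis, z up
- socket_mouth (a point): centre of the socket's mouth, on its axis, level with the top of the rim (54 mm above the bench)
- plunger (a joint): the brass contact plunger in the socket, diameter 14 mm; 0 = fully up (its top is 14 mm below the rim), grows in metres as it is pressed down. Its spring pushes up with 4 N at 0 and about 10 N at 0.012, where the plug's collar meets the rim
- knob (a joint): switch knob of the lamp base: 0 = at rest (the bar then lies along the lamp base's x axis), grows in radians as it is turned clockwise seen from above, hard stop at 1.0 rad (57 degrees). A spring returns it to 0 (0.05 N m at rest, 0.25 N m at the stop)
- knob_grip (a point): on the knob's axis at the height to grip, 47 mm above the bench. The grip is an ivory bakelite bar 40 mm long, 12 mm thick, 24 mm high, from 33 to 57 mm above the bench; the point's x axis lies along the bar and turns with it
- plug: loose test plug, 71 mm tall, about 0.1 kg, standing upright on the bench on its brass cap. Bottom up: brass cap diameter 22 mm, 26 mm long; collar diameter 42 mm, 5 mm thick; wooden grip diameter 30 mm, 40 mm long (31 to 71 mm above the plug's foot). Round, so its yaw is of no matter. Origin: centre of the cap's foot, z up towards the grip. Fully home, the origin is 26 mm below socket_mouth
- plug_collar (a point): on the plug's axis at the underside of the collar (26 mm above its foot): the face that meets the socket's rim
- bowl: loose lacquered coconut bowl, rim diameter 104 mm, 45 mm high, origin at centre of its underside; to be left alone
- inlay: loose black lacquer tile 90 x 55 x 8 mm with a shell fish inlaid in its top, origin at centre of its underside; to be left alone
- scribe: loose steel scribe lying on the bench, square handle 90 x 9 x 9 mm along its x, with a 50 mm thin point beyond its +x end, origin under the handle's centre; to be left alone
- chip: loose bone polishing chip 50 x 20 x 7 mm, origin at centre of its underside; to be left alone

How it is judged:
On the way, in this order (a step that is already met when the one before it is completed fails the run):
1. the switch knob is turned clockwise to its stop (past 0.9 of its 1.0 rad) (value of joint knob above 0.9 rad), for 0.1 s.
2. the knob is let go and has sprung back to rest (value of joint knob below 0.08 rad and contact force between the fingers and lamp_base below 0.2 N), for 0.2 s.
3. the plug's collar has met the socket's rim (within 1.8 mm, bearing on the socket with over 1 N) (z of plug_collar in the frame of socket_mouth below 0.0018 m and contact force between plug and socket above 1 N), for 0.05 s.
At the end, for the whole second after the job is handed in: Plug upright (0.1 rad) in the socket, collar within 1.8 mm of the rim and 4 mm of its axis, plunger down 9.5 mm or more; plug bears on the lamp base (socket and plunger) with 6 to 50 N, fingers grip it (over 3 N), at rest; knob back at rest (below 0.08 rad) (z of plug_collar in the frame of socket_mouth below 0.0018 m and horizontal distance between plug_collar and socket_mouth below 0.004 m and angle between plug's own z axis and vertical below 0.1 rad and value of joint plunger above 0.0095 m and contact force between plug and lamp_base between 6 and 50 N and contact force between the fingers and plug above 3 N and linear speed of plug below 0.02 m/s and value of joint knob below 0.08 rad); the arm keeps its last pose, push and grip.
It fails at once if the coconut bowl is moved by more than 30 mm (distance of bowl from where it was at the start of the episode above 0.03 m).
It fails at once if the inlay is moved by more than 30 mm (distance of inlay from where it was at the start of the episode above 0.03 m).
It fails at once if the scribe is moved by more than 30 mm (distance of scribe from where it was at the start of the episode above 0.03 m).
It fails at once if the bone chip is moved by more than 30 mm (distance of chip from where it was at the start of the episode above 0.03 m).
It also fails if it takes over 61 s, if anything falls off the work surface, if the arm or the gripper's body presses on something with over 40 N, if the wrist force passes 120 N, or if a joint passes its speed limit or range.

## Working session

There is one attempt and no reset: what is moved stays moved. The work goes in short steps, Python scripts to look and compute and a shell command to move; the robot and the scene stay as the last step left them, time stands still between calls to the robot, and variables do not carry over. Pictures are saved under pics/ and viewed, about 8 in all and at most 12, crops included, and the job is handed in when it is done.

```bash
mkdir -p pics; cat > h.py <<'E'
import numpy as np, cv2
from workcell import read_state, viewer, job, r
from scipy.spatial.transform import Rotation as Rn
def rot(s): 
    q=s["tcp_rot"]; return Rn.from_quat([q[1],q[2],q[3],q[0]]).as_matrix()
def cam(name,s=None):
    c=viewer.calibration(name); f=192/np.tan(np.radians(c["vertical_fov"])/2)
    if "R" in c: R=np.array(c["R"]);t=np.array(c["t"])
    else:
        T=np.array(c["tool_from_camera"]); W=rot(s)@T[:3,:3]; o=rot(s)@T[:3,3]+np.array(s["ee_pos"]); R=W.T; t=-W.T@o
    return f,c["cx"],c["cy"],R,t
def ray(C,px,z):
    f,cx,cy,R,t=C; d=R.T@np.array([(px[0]-cx)/f,(px[1]-cy)/f,1]); o=-R.T@t
    return o+d*(z-o[2])/d[2]
def proj(C,X):
    f,cx,cy,R,t=C; p=R@np.array(X)+t; return np.array([cx+f*p[0]/p[2],cy+f*p[1]/p[2]])
def totool(s,X): return 1000*rot(s).T@(np.array(X)-np.array(s["ee_pos"]))
E
python3 - <<'E'
from h import *
s=read_state(); print(s["ee_pos"],s["tcp_rot"],s["wrist_force"],s["finger_gap"],r.tcp_to_grasp); print(rot(s))
ims=[]
for n in ("top","side"):
    im=viewer.capture(n); C=cam(n); print(n,C[0],"cam pos",-C[3].T@C[4])
    cv2.imwrite(f"pics/{n}0.png",im[:,:,::-1])
    for l in ("lamp_base","socket","knob","plug","bowl","inlay","scribe","chip"):
        for d in viewer.silhouettes(n,l)[:2]:
            ys,xs=np.nonzero(d["mask"]); print(l,round(d["score"],2),np.round(d["xy"]),(xs.min(),xs.max(),ys.min(),ys.max()) if len(xs) else None, np.round(ray(C,d["xy"],.03),3))
E
```

```text
[ 0.18957879 -0.69924818  0.21774086] [ 0.56116281  0.42988978  0.56213401 -0.42929761] [0.2772832  0.27286057 0.33439876] 0.09302994129935963 0.0188
[[-5.82169826e-04  9.65123033e-01  2.61796089e-01]
 [ 1.49961992e-03  2.61796681e-01 -9.65121883e-01]
 [-9.99998706e-01 -1.69270208e-04 -1.59972786e-03]]
top 355.62725616249105 cam pos [0.48781433 0.02105973 1.163986  ]
lamp_base 0.72 [231. 186.] (np.int64(198), np.int64(266), np.int64(165), np.int64(208)) [0.552 0.047 0.03 ]
socket 0.6 [247. 189.] (np.int64(243), np.int64(254), np.int64(186), np.int64(197)) [ 0.541 -0.004  0.03 ]
socket 0.2 [229. 187.] (np.int64(198), np.int64(266), np.int64(166), np.int64(210)) [0.549 0.052 0.03 ]
knob 0.58 [333. 203.] (np.int64(318), np.int64(349), np.int64(189), np.int64(221)) [ 0.497 -0.28   0.03 ]
plug 0.49 [159. 204.] (np.int64(154), np.int64(168), np.int64(201), np.int64(213)) [0.495 0.275 0.03 ]
bowl 0.74 [332. 204.] (np.int64(318), np.int64(349), np.int64(190), np.int64(221)) [ 0.494 -0.276  0.03 ]
bowl 0.46 [231. 187.] (np.int64(198), np.int64(266), np.int64(166), np.int64(210)) [0.548 0.048 
[... 743 characters left out ...]
62), np.int64(279), np.int64(211), np.int64(225)) [0.556 0.064 0.03 ]
plug 0.95 [306. 265.] (np.int64(299), np.int64(319), np.int64(249), np.int64(283)) [0.49  0.254 0.03 ]
bowl 0.69 [292. 153.] (np.int64(278), np.int64(310), np.int64(141), np.int64(163)) [ 0.496 -0.272  0.03 ]
inlay 0.8 [334. 166.] (np.int64(318), np.int64(349), np.int64(158), np.int64(169)) [ 0.381 -0.183  0.03 ]
scribe 0.67 [186. 203.] (np.int64(168), np.int64(201), np.int64(196), np.int64(203)) [0.769 0.007 0.03 ]
scribe 0.28 [285. 195.] (np.int64(273), np.int64(290), np.int64(186), np.int64(205)) [ 0.524 -0.025  0.03 ]
chip 0.57 [372. 286.] (np.int64(358), np.int64(383), np.int64(279), np.int64(292)) [0.371 0.316 0.03 ]
```

```bash
python3 - <<'E'
import cv2,numpy as np
a=cv2.imread("pics/top0.png")[95:265,140:360]; b=cv2.imread("pics/side0.png")[130:300,160:390]
a=cv2.resize(a,None,fx=3.4,fy=3.4,interpolation=cv2.INTER_CUBIC)
cv2.imwrite("pics/a.png",a)
cv2.imwrite("pics/b.png",cv2.resize(b,None,fx=3.4,fy=3.4,interpolation=cv2.INTER_CUBIC))
E
```

```text
(no output)
```

View pics/a.png

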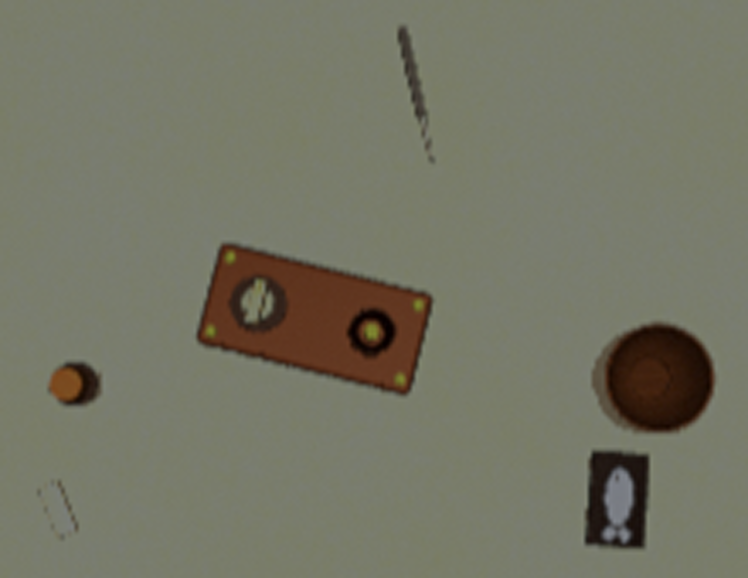

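View pics/b.png

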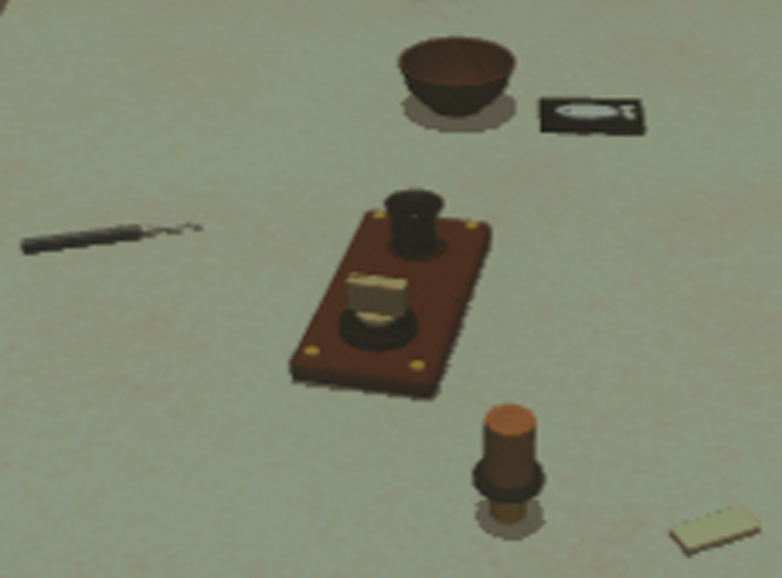

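```bash
python3 - <<'E'
from h import *
s=read_state()
C=cam("top"); im=viewer.capture("top")
m=viewer.silhouettes("top","lamp_base")[0]["mask"]
ys,xs=np.nonzero(m); W=np.array([ray(C,(x,y),.018)[:2] for x,y in zip(xs,ys)])
(c,wh,a)=cv2.minAreaRect((W*1000).astype(np.float32)); print("rect",c,wh,a)
k=ray(C,(215.9,183.8),.057)[:2]; so=ray(C,(249.4,192.4),.054)[:2]; p=ray(C,(159.7,208),.071)[:2]
d=k-so; print("knob",k,"socket",so,np.linalg.norm(d),"mid",(k+so)/2,"ydir deg",np.degrees(np.arctan2(d[1],d[0])),"plug",p)
Cs=cam("side"); 
for n,X in (("knobtop",[*k,.057]),("sock",[*so,.054]),("plugtop",[*p,.071])):
    q=proj(Cs,X); print(n,(q-[160,130])*3.4)
print("to knob, tool mm",totool(s,[*k,.2]), "tool z yaw",np.degrees(np.arctan2(rot(s)[1,2],rot(s)[0,2])))
E
```

```text
rect (546.432373046875, 42.13066864013672) (205.2943878173828, 98.19580078125) 75.59339141845703
knob [0.55735111 0.09301577] socket [ 0.530761   -0.01134215] 0.10769219998076827 mid [0.54405605 0.04083681] ydir deg 75.70535438590059 plug [0.48240224 0.26244911]
knobtop [380.40708747 275.68183858]
sock [416.31236102 201.41035115]
plugtop [513.24473157 413.0192188 ]
to knob, tool mm [  18.5674047   562.29851131 -668.93810327] tool z yaw -74.82898559334454
```

```bash
R='{"dx":0,"dy":320,"dz":-320,"ax":-65,"fingers":1}'; python3 -m jog '[{"dy":320,"dz":-320,"ax":-65,"fingers":1},{"dy":320,"dz":-320,"ax":-65,"fingers":1},{"dy":320,"dz":-320,"ax":-65,"fingers":1},{"dy":320,"dz":-320,"ax":-65,"fingers":1},{"dy":320,"dz":-320,"ax":-65,"fingers":1},{"dy":320,"dz":-320,"ax":-65,"fingers":1},{"dy":320,"dz":-320,"ax":-65,"fingers":1},{"dy":320,"dz":-320,"ax":-65,"fingers":1}]'
cat > to.py <<'E'
import sys
from h import *
s=read_state(); a=list(map(float,sys.argv[1:4])); R=rot(s)
y=np.degrees(np.arctan2(R[1,2],R[0,2]))
print("t",s["time"],"pos",np.round(s["ee_pos"],4),"zyaw",round(y,2),"tilt",np.round(np.degrees(np.arccos(-R[2,0])),2),"F",np.round(s["wrist_force"],1),"M",np.round(s["wrist_torque"],2),"gap",round(s["finger_gap"],4),"q",np.round(s["q"],2))
# remedy rotation to exactly vertical tool with given z yaw
if len(sys.argv)>4:
    w=np.radians(float(sys.argv[4])); Z=np.array([np.cos(w),np.sin(w),0]);X=np.array([0,0,-1.]);T=np.stack([X,np.cross(Z,X),Z],1)
    print("rotvec",np.round(np.degrees(Rn.from_matrix(R.T@T).as_rotvec()),2))
print("d",np.round(totool(s,a),1))
E
python3 to.py .557 .093 .2 75.6
```

```text
t 1.0 pos [ 0.1897 -0.6997  0.2186] zyaw -74.83 tilt 0.01 F [-0.6  0.2  0.8] M [-0.01 -0.02  0.03] gap 0.0927 q [ 1.23  0.6  -0.    1.6   0.    0.94 -0.08]
rotvec [-1.5043e+02 -1.0000e-02  0.0000e+00]
d [  18.6  562.  -669. ]validation failed for argument at $[0]...
```

```bash
python3 -m jog '[{"fingers":1,"dx":0,"dy":320,"dz":-320,"ax":-65,"ay":0,"az":0},{"fingers":1,"dx":0,"dy":320,"dz":-320,"ax":-65,"ay":0,"az":0},{"fingers":1,"dx":0,"dy":320,"dz":-320,"ax":-65,"ay":0,"az":0},{"fingers":1,"dx":0,"dy":320,"dz":-320,"ax":-65,"ay":0,"az":0},{"fingers":1,"dx":0,"dy":320,"dz":-320,"ax":-65,"ay":0,"az":0},{"fingers":1,"dx":0,"dy":320,"dz":-320,"ax":-65,"ay":0,"az":0},{"fingers":1,"dx":0,"dy":320,"dz":-320,"ax":-65,"ay":0,"az":0},{"fingers":1,"dx":0,"dy":320,"dz":-320,"ax":-65,"ay":0,"az":0}]'
python3 to.py .557 .093 .2 75.6
```

```text
time: 1.8
ee_pos: [0.3894, -0.3511, 0.219]
tcp_rot: [0.705, 0.058, 0.704, -0.059]
wrist_force: [0.8, -1.1, -0.1]
finger_gap: 0.093
t 1.8 pos [ 0.3894 -0.3511  0.219 ] zyaw -9.52 tilt 0.05 F [ 0.8 -1.1 -0.1] M [-0.03 -0.13 -0.04] gap 0.093 q [ 0.9   0.38 -0.36  2.04  0.19  0.75  0.25]
rotvec [-8.512e+01  1.000e-02  5.000e-02]
d [ 18.8 465.7  91.8]
```

```bash
python3 -m jog '[{"fingers":1,"dx":0,"dy":465,"dz":92,"ax":-85,"ay":0,"az":0},{"fingers":1,"dx":0,"dy":465,"dz":92,"ax":-85,"ay":0,"az":0},{"fingers":1,"dx":0,"dy":465,"dz":92,"ax":-85,"ay":0,"az":0},{"fingers":1,"dx":0,"dy":465,"dz":92,"ax":-85,"ay":0,"az":0},{"fingers":1,"dx":0,"dy":465,"dz":92,"ax":-85,"ay":0,"az":0},{"fingers":1,"dx":0,"dy":465,"dz":92,"ax":-85,"ay":0,"az":0},{"fingers":1,"dx":0,"dy":465,"dz":92,"ax":-85,"ay":0,"az":0},{"fingers":1,"dx":0,"dy":465,"dz":92,"ax":-85,"ay":0,"az":0}]' >/dev/null
python3 to.py .557 .093 .2 75.6
python3 -c "
from h import *
print(np.round(viewer.calibration('wrist')['tool_from_camera'],3),viewer.calibration('wrist')['vertical_fov'])"
```

```text
t 2.6 pos [0.5308 0.0232 0.2191] zyaw 59.25 tilt 0.09 F [ 0.3 -0.7 -0.3] M [-0.02 -0.19 -0.  ] gap 0.0927 q [ 0.37  0.45 -0.72  2.01  0.4   0.82  0.45]
rotvec [-16.35  -0.03   0.09]
d [19.1 13.2 73.4]
[[ 0.001 -0.249  0.968 -0.167]
 [-0.001 -0.968 -0.249  0.069]
 [ 1.    -0.001 -0.001 -0.001]
 [ 0.     0.     0.     1.   ]] 68.29118027197845
```

```bash
python3 -m jog '[{"fingers":1,"dx":0,"dy":13,"dz":73,"ax":-16.4,"ay":0,"az":0},{"fingers":1,"dx":0,"dy":13,"dz":73,"ax":-16.4,"ay":0,"az":0},{"fingers":1,"dx":0,"dy":13,"dz":73,"ax":-16.4,"ay":0,"az":0},{"fingers":1,"dx":0,"dy":13,"dz":73,"ax":-16.4,"ay":0,"az":0}]' >/dev/null
python3 to.py .557 .093 .2 75.6
python3 - <<'E'
from h import *
s=read_state(); im=viewer.capture("wrist"); C=cam("wrist",s)
o=im[:,:,::-1].copy()
for n,X in (("k",[.557,.093,.057]),("s",[.531,-.0113,.054])):
    u=proj(C,X); print(n,u); cv2.drawMarker(o,tuple(int(v) for v in u),(0,255,0),0,8)
cv2.imwrite("pics/w1.png",cv2.resize(o,(768,576)))
for l in ("knob","socket","lamp_base"):
    for d in viewer.silhouettes("wrist",l)[:2]:
        ys,xs=np.nonzero(d["mask"]); print(l,round(d["score"],2),np.round(d["xy"]),(xs.min(),xs.max(),ys.min(),ys.max()),np.round(ray(C,d["xy"],.057),4))
E
```

```text
t 3.0 pos [0.5568 0.0925 0.2188] zyaw 75.59 tilt 0.07 F [-0.8 -0.6 -0.3] M [-0.02 -0.13 -0.02] gap 0.0929 q [ 0.28  0.51 -0.78  1.94  0.46  0.88  0.57]
rotvec [-0.01 -0.06  0.05]
d [18.8 -0.1  0.6]
k [252.45136193 179.42081072]
s [162.58933188 179.59316969]
knob 0.81 [252. 179.] (np.int64(242), np.int64(267), np.int64(162), np.int64(199)) [0.556  0.0921 0.057 ]
socket 0.6 [165. 181.] (np.int64(145), np.int64(183), np.int64(163), np.int64(199)) [ 0.5333 -0.0082  0.057 ]
lamp_base 0.97 [212. 174.] (np.int64(132), np.int64(292), np.int64(137), np.int64(210)) [0.5383 0.048  0.057 ]
lamp_base 0.3 [385.  76.] (np.int64(360), np.int64(409), np.int64(61), np.int64(100)) [0.4823 0.2603 0.057 ]
```

View pics/w1.png

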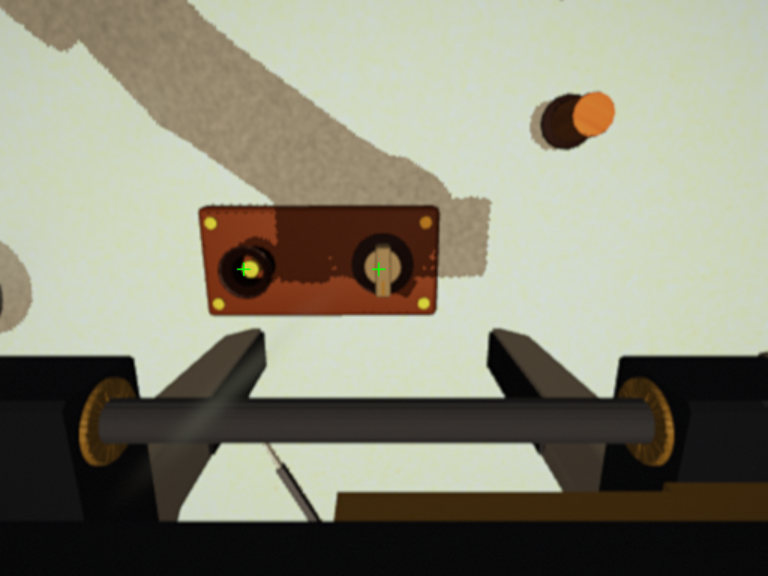

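```bash
python3 - <<'E'
from h import *
s=read_state(); C=cam("wrist",s)
k=ray(C,(255.7,181),.057);so=ray(C,(164.3,180.7),.054);p=ray(C,(396,76),.071)
print(k,so,np.linalg.norm((k-so)[:2]),np.degrees(np.arctan2(*(k-so)[1::-1])),p)
cs=[ray(C,(x/1.5,y/1.5),.018)[:2] for x,y in ((210,223),(426,222),(424,303),(218,304))]
print(np.array(cs),np.mean(cs,0))
k2=np.mean(cs,0)
E
```

```text
[0.55997564 0.09448445 0.057     ] [ 0.53272604 -0.01160642  0.054     ] 0.10953453685723612 75.59488457458274 [0.48561522 0.26344451 0.071     ]
[[ 0.48940945 -0.04113564]
 [ 0.53535657  0.13905009]
 [ 0.60570561  0.12110199]
 [ 0.55985956 -0.05935355]] [0.5475828  0.03991572]
```

```bash
python3 to.py .5605 .094 .031 75.6 | tail -1;  python3 -m jog '[{"fingers":0.5,"dx":45,"dy":3.2,"dz":2.4,"ax":0,"ay":0,"az":0},{"fingers":0.5,"dx":90,"dy":3.2,"dz":2.4,"ax":0,"ay":0,"az":0},{"fingers":0.5,"dx":135,"dy":3.2,"dz":2.4,"ax":0,"ay":0,"az":0},{"fingers":0.5,"dx":165,"dy":3.2,"dz":2.4,"ax":0,"ay":0,"az":0},{"fingers":0.5,"dx":180,"dy":3.2,"dz":2.4,"ax":0,"ay":0,"az":0},{"fingers":0.5,"dx":187,"dy":3.2,"dz":2.4,"ax":0,"ay":0,"az":0},{"fingers":0.5,"dx":187,"dy":3.2,"dz":2.4,"ax":0,"ay":0,"az":0}]'; python3 to.py .5605 .094 .031 75.6
```

```text
d [188.1  -2.5   4.3]
time: 3.9
ee_pos: [0.5547, 0.0935, 0.0323]
tcp_rot: [0.559, -0.434, 0.559, 0.432]
wrist_force: [0.4, -0.1, 0.1]
finger_gap: 0.0468
t 3.9 pos [0.5547 0.0935 0.0323] zyaw 75.44 tilt 0.15 F [ 0.4 -0.1  0.1] M [ 0.03 -0.14 -0.03] gap 0.0468 q [ 0.1   0.74 -0.54  2.09  0.77  0.53  0.3 ]
rotvec [-0.16 -0.1   0.11]
d [ 1.3 -5.4  2. ]
```

```bash
python3 -m jog '[{"fingers":0.5,"dx":1,"dy":-5.4,"dz":2,"ax":0,"ay":0,"az":0},{"fingers":0.5,"dx":1,"dy":-5.4,"dz":2,"ax":0,"ay":0,"az":0},{"fingers":0.3,"dx":1,"dy":-5.4,"dz":2,"ax":0,"ay":0,"az":0},{"fingers":0,"dx":1,"dy":-5.4,"dz":2,"ax":0,"ay":0,"az":0},{"fingers":0,"dx":1,"dy":-5.4,"dz":2,"ax":0,"ay":0,"az":0},{"fingers":0,"dx":1,"dy":-5.4,"dz":2,"ax":0,"ay":0,"az":0}]' 25; python3 to.py .5605 .094 .031 75.6
```

```text
time: 4.5
ee_pos: [0.5614, 0.0963, 0.0319]
tcp_rot: [0.56, -0.433, 0.558, 0.433]
wrist_force: [2.0, 5.1, -0.2]
finger_gap: 0.0281
t 4.5 pos [0.5614 0.0963 0.0319] zyaw 75.51 tilt 0.23 F [ 2.   5.1 -0.2] M [ 1.2  -0.47 -0.03] gap 0.0281 q [ 0.1   0.74 -0.55  2.07  0.76  0.53  0.3 ]
rotvec [-0.09  0.13  0.19]
d [ 0.9  0.3 -2.5]
```

```bash
python3 -m jog '[{"fingers":0,"dx":0,"dy":0,"dz":0,"ax":0,"ay":0,"az":0},{"fingers":0,"dx":0,"dy":0,"dz":0,"ax":0,"ay":0,"az":0}]'; python3 to.py .5605 .094 .031 75.6; python3 - <<'E'
from h import *
s=read_state()
b=viewer.capture("side")[140:260,220:340,::-1]; a=viewer.capture("wrist")[60:384,130:400,::-1]
a=cv2.resize(a,(400,480));b=cv2.resize(b,(400,480),interpolation=cv2.INTER_CUBIC)
cv2.imwrite("pics/c.png",np.hstack([b,a]))
E
```

```text
time: 4.7
ee_pos: [0.5614, 0.0964, 0.032]
tcp_rot: [0.56, -0.433, 0.558, 0.433]
wrist_force: [1.4, 1.4, -0.3]
finger_gap: 0.0278
t 4.7 pos [0.5614 0.0964 0.032 ] zyaw 75.52 tilt 0.24 F [ 1.4  1.4 -0.3] M [ 0.35 -0.3   0.  ] gap 0.0278 q [ 0.1   0.74 -0.55  2.07  0.76  0.53  0.3 ]
rotvec [-0.08  0.14  0.19]
d [ 1.   0.3 -2.6]
```

View pics/c.png

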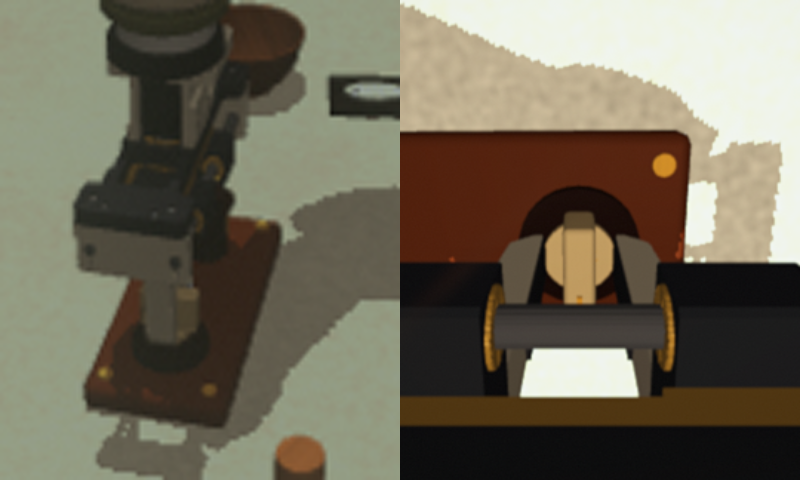

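```bash
python3 -m jog '[{"fingers":0.45,"dx":0,"dy":0,"dz":0,"ax":0,"ay":0,"az":0},{"fingers":0.45,"dx":0,"dy":0,"dz":0,"ax":0,"ay":0,"az":0},{"fingers":0.45,"dx":-5,"dy":0,"dz":0,"ax":0,"ay":0,"az":0},{"fingers":0.45,"dx":-5,"dy":0,"dz":0,"ax":0,"ay":0,"az":0}]'; python3 - <<'E'
from h import *
s=read_state(); s2=dict(s); s2["ee_pos"]=[.5614,.0964,.032]
C=cam("wrist",s2); print(ray(C,(251.5,232),.033), totool(s,ray(C,(251.5,232),.033)), totool(s,[.5614,.0964,.037]))
E
```

```text
time: 5.2
ee_pos: [0.5616, 0.0963, 0.0376]
tcp_rot: [0.561, -0.433, 0.558, 0.432]
wrist_force: [0.8, 0.8, 0.5]
finger_gap: 0.0413
[0.56062246 0.0957346  0.033     ] [ 4.57401286  0.82339758 -0.83286934] [0.57849392 0.22157892 0.01623042]
```

```bash
python3 -m jog '[{"fingers":0,"dx":0,"dy":0,"dz":0,"ax":0,"ay":0,"az":0},{"fingers":0,"dx":0,"dy":0,"dz":0,"ax":0,"ay":0,"az":0},{"fingers":0,"dx":0,"dy":0,"dz":0,"ax":0,"ay":0,"az":0},{"fingers":0,"dx":0,"dy":0,"dz":0,"ax":0,"ay":0,"az":0}]' 30; python3 to.py .5605 .094 .031 75.6
```

```text
time: 5.6
ee_pos: [0.5616, 0.0963, 0.0375]
tcp_rot: [0.561, -0.433, 0.558, 0.432]
wrist_force: [0.0, 0.4, 1.0]
finger_gap: 0.0141
t 5.6 pos [0.5616 0.0963 0.0375] zyaw 75.5 tilt 0.26 F [0.  0.4 1. ] M [ 0.01 -0.18 -0.03] gap 0.0141 q [ 0.1   0.73 -0.56  2.07  0.76  0.54  0.31]
rotvec [-0.1   0.14  0.22]
d [ 6.5  0.5 -2.5]
```

```bash
python3 -m jog '[{"fingers":0,"dx":0,"dy":0,"dz":0,"ax":0,"ay":0,"az":0},{"fingers":0,"dx":0,"dy":0,"dz":0,"ax":8,"ay":0,"az":0},{"fingers":0,"dx":0,"dy":0,"dz":0,"ax":16,"ay":0,"az":0},{"fingers":0,"dx":0,"dy":0,"dz":0,"ax":24,"ay":0,"az":0},{"fingers":0,"dx":0,"dy":0,"dz":0,"ax":32,"ay":0,"az":0},{"fingers":0,"dx":0,"dy":0,"dz":0,"ax":40,"ay":0,"az":0},{"fingers":0,"dx":0,"dy":0,"dz":0,"ax":48,"ay":0,"az":0},{"fingers":0,"dx":0,"dy":0,"dz":0,"ax":48,"ay":0,"az":0}]'; python3 to.py .5605 .094 .031 18.3
```

```text
time: 6.4
ee_pos: [0.5614, 0.0962, 0.0375]
tcp_rot: [0.688, -0.168, 0.685, 0.167]
wrist_force: [0.7, -1.5, 0.6]
finger_gap: 0.0122
t 6.4 pos [0.5614 0.0962 0.0375] zyaw 27.43 tilt 0.24 F [ 0.7 -1.5  0.6] M [-0.4  -0.04  0.19] gap 0.0122 q [-0.04  0.69 -0.34  2.08  0.52  0.45 -0.3 ]
rotvec [9.13 0.23 0.07]
d [ 6.5 -1.5 -1.8]
```

```bash
python3 -m jog '[{"fingers":0,"dx":0,"dy":0,"dz":0,"ax":5,"ay":0,"az":0},{"fingers":0,"dx":0,"dy":0,"dz":0,"ax":9,"ay":0,"az":0},{"fingers":0,"dx":0,"dy":0,"dz":0,"ax":11,"ay":0,"az":0},{"fingers":0,"dx":0,"dy":0,"dz":0,"ax":11,"ay":0,"az":0},{"fingers":0,"dx":0,"dy":0,"dz":0,"ax":11,"ay":0,"az":0}]'; python3 to.py .5605 .094 .031 18.3;python3 - <<'E'
from h import *
a=viewer.capture("wrist")[60:384,130:400,::-1]
cv2.imwrite("pics/d.png",cv2.resize(a,(500,600)))
E
```

```text
time: 6.9
ee_pos: [0.5613, 0.0961, 0.0375]
tcp_rot: [0.701, -0.102, 0.698, 0.102]
wrist_force: [-0.3, -1.2, 1.1]
finger_gap: 0.0121
t 6.9 pos [0.5613 0.0961 0.0375] zyaw 16.61 tilt 0.23 F [-0.3 -1.2  1.1] M [-0.25 -0.04  0.43] gap 0.0121 q [-0.07  0.69 -0.29  2.08  0.45  0.43 -0.43]
rotvec [-1.69  0.22  0.05]
d [ 6.5 -1.8 -1.4]
```

View pics/d.png

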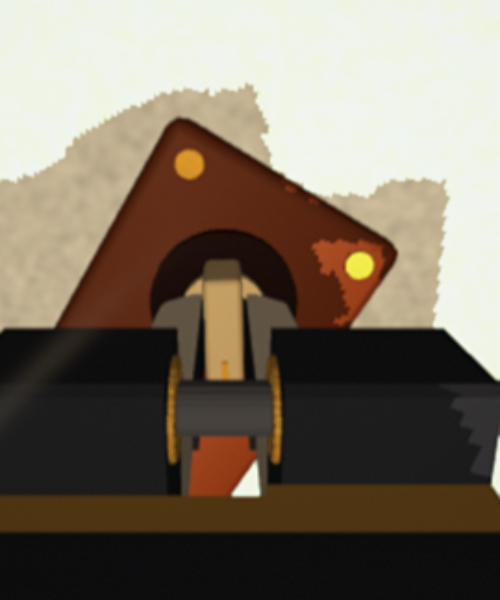

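```bash
python3 -m jog '[{"fingers":0,"dx":0,"dy":0,"dz":0,"ax":0,"ay":0,"az":0},{"fingers":0,"dx":0,"dy":0,"dz":0,"ax":-8.5,"ay":0,"az":0},{"fingers":0,"dx":0,"dy":0,"dz":0,"ax":-17,"ay":0,"az":0},{"fingers":0,"dx":0,"dy":0,"dz":0,"ax":-25.5,"ay":0,"az":0},{"fingers":0,"dx":0,"dy":0,"dz":0,"ax":-34,"ay":0,"az":0},{"fingers":0,"dx":0,"dy":0,"dz":0,"ax":-42.5,"ay":0,"az":0},{"fingers":0,"dx":0,"dy":0,"dz":0,"ax":-51,"ay":0,"az":0},{"fingers":0,"dx":0,"dy":0,"dz":0,"ax":-59,"ay":0,"az":0}]'>/dev/null
python3 -m jog '[{"fingers":0.7,"dx":0,"dy":0,"dz":0,"ax":0,"ay":0,"az":0},{"fingers":0.7,"dx":0,"dy":0,"dz":0,"ax":0,"ay":0,"az":0},{"fingers":0.7,"dx":0,"dy":0,"dz":0,"ax":0,"ay":0,"az":0},{"fingers":0.7,"dx":-40,"dy":0,"dz":0,"ax":0,"ay":0,"az":0},{"fingers":1,"dx":-90,"dy":0,"dz":0,"ax":0,"ay":0,"az":0},{"fingers":1,"dx":-140,"dy":0,"dz":0,"ax":0,"ay":0,"az":0},{"fingers":1,"dx":-180,"dy":0,"dz":0,"ax":0,"ay":0,"az":0},{"fingers":1,"dx":-180,"dy":0,"dz":0,"ax":0,"ay":0,"az":0}]'; python3 to.py .487 .2635 .2 75.6;python3 - <<'E'
from h import *
s=read_state(); im=viewer.capture("wrist"); C=cam("wrist",s)
for X in ([.561,.096,.057],[.5336,-.0105,.054]): print(proj(C,X)*1.5)
for d in viewer.silhouettes("wrist","plug")[:1]:
    ys,xs=np.nonzero(d["mask"]); print(d["score"],xs.min()*1.5,xs.max()*1.5,ys.min()*1.5,ys.max()*1.5)
cv2.imwrite("pics/w2.png",cv2.resize(im[:,:,::-1],(768,576)))
E
```

```text
time: 8.55
ee_pos: [0.5629, 0.0976, 0.2228]
tcp_rot: [0.562, -0.436, 0.554, 0.432]
wrist_force: [-0.6, 0.1, 0.3]
finger_gap: 0.071
t 8.55 pos [0.5629 0.0976 0.2228] zyaw 75.81 tilt 0.73 F [-0.6  0.1  0.3] M [ 0.05 -0.14 -0.01] gap 0.071 q [ 0.28  0.51 -0.8   1.93  0.47  0.89  0.56]
rotvec [0.21 0.33 0.65]
d [ 22.3 114.6 142.1]
[374.00545771 263.98068381]
[236.93119423 262.92749957]
0.78 531.0 600.0 84.0 141.0
```

View pics/w2.png

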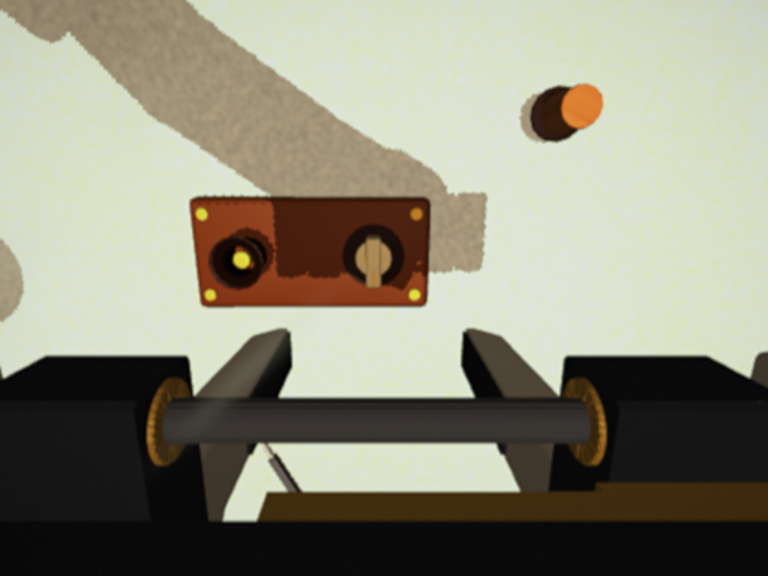

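```bash
python3 - <<'E'
from h import *
s=read_state(); C=cam("wrist",s)
print(ray(C,(581/1.5,107/1.5),.071),ray(C,(373/1.5,262/1.5),.057),ray(C,(238/1.5,261/1.5),.054))
E
python3 -m jog '[{"fingers":1,"dx":0,"dy":38,"dz":47,"ax":0.2,"ay":0.3,"az":0.6},{"fingers":1,"dx":5,"dy":76,"dz":94,"ax":0.2,"ay":0.3,"az":0.6},{"fingers":1,"dx":10,"dy":115,"dz":142,"ax":0.2,"ay":0.3,"az":0.6},{"fingers":1,"dx":22,"dy":115,"dz":142,"ax":0.2,"ay":0.3,"az":0.6},{"fingers":1,"dx":22,"dy":115,"dz":142,"ax":0.2,"ay":0.3,"az":0.6},{"fingers":1,"dx":22,"dy":115,"dz":142,"ax":0.2,"ay":0.3,"az":0.6}]' >/dev/null;python3 to.py .487 .265 .036 75.6; python3 - <<'E'
from h import *
s=read_state(); im=viewer.capture("wrist"); C=cam("wrist",s)
for d in viewer.silhouettes("wrist","plug")[:1]:
    ys,xs=np.nonzero(d["mask"]); print(d["score"],xs.min(),xs.max(),ys.min(),ys.max())
# orange top: bright saturated
hsv=cv2.cvtColor(im,cv2.COLOR_RGB2HSV); m=((hsv[...,0]>5)&(hsv[...,0]<20)&(hsv[...,1]>150)&(hsv[...,2]>180)).astype(np.uint8)
n,l,st,c=cv2.connectedComponentsWithStats(m)
for i in range(1,n):
    if st[i,4]>60: print(st[i],c[i],ray(C,c[i],.071))
E
```

```text
[0.48289291 0.26004752 0.071     ] [0.55539321 0.09393233 0.057     ] [ 0.52887975 -0.00955804  0.054     ]
t 9.25 pos [0.4833 0.2619 0.1941] zyaw 75.72 tilt 0.49 F [ 0.2  0.5 -0.5] M [ 0.01 -0.2   0.01] gap 0.0931 q [-0.06  0.53 -0.78  1.99  0.49  0.83  0.21]
rotvec [ 0.12 -0.3  -0.39]
d [158.1  -3.9   4.7]
0.79 238 271 164 202
```

```bash
python3 - <<'E'
from h import *
s=read_state(); im=viewer.capture("wrist"); C=cam("wrist",s)
o=cv2.resize(im[130:230,190:310,::-1],None,fx=5,fy=5,interpolation=cv2.INTER_CUBIC)
for X in ([.487,.264,.071],): 
    u=(proj(C,X)-[190,130])*5+2; print(u); cv2.drawMarker(o,tuple(int(v) for v in u),(255,0,0),0,12)
cv2.imwrite("pics/p.png",o)
E
```

```text
[333.28666576 296.08524093]
```

View pics/p.png

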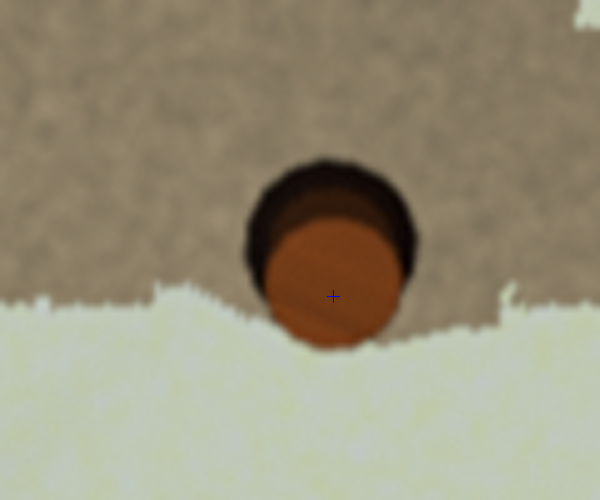

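```bash
python3 -m jog '[{"fingers":1,"dx":45,"dy":-2,"dz":4.2,"ax":0,"ay":-0.3,"az":-0.4},{"fingers":1,"dx":90,"dy":-2,"dz":4.2,"ax":0,"ay":-0.3,"az":-0.4},{"fingers":1,"dx":130,"dy":-2,"dz":4.2,"ax":0,"ay":-0.3,"az":-0.4},{"fingers":1,"dx":150,"dy":-2,"dz":4.2,"ax":0,"ay":-0.3,"az":-0.4},{"fingers":1,"dx":158,"dy":-2,"dz":4.2,"ax":0,"ay":-0.3,"az":-0.4},{"fingers":1,"dx":158,"dy":-2,"dz":4.2,"ax":0,"ay":-0.3,"az":-0.4},{"fingers":1,"dx":158,"dy":-2,"dz":4.2,"ax":0,"ay":-0.3,"az":-0.4}]' >/dev/null;python3 to.py .485 .265 .036 75.6
```

```text
t 10.1 pos [0.4877 0.2635 0.0381] zyaw 75.44 tilt 0.2 F [ 0.2 -0.8  0.3] M [ 0.02 -0.18 -0.  ] gap 0.0928 q [-0.22  0.72 -0.56  2.1   0.77  0.52 -0.04]
rotvec [-0.16  0.11  0.17]
d [2.1 3.  0.8]
```

```bash
python3 -m jog '[{"fingers":1,"dx":1,"dy":3,"dz":0.8,"ax":0,"ay":0.1,"az":0.2},{"fingers":1,"dx":1,"dy":3,"dz":0.8,"ax":0,"ay":0.1,"az":0.2},{"fingers":0.5,"dx":1,"dy":3,"dz":0.8,"ax":0,"ay":0.1,"az":0.2},{"fingers":0.4,"dx":1,"dy":3,"dz":0.8,"ax":0,"ay":0.1,"az":0.2},{"fingers":0.3,"dx":1,"dy":3,"dz":0.8,"ax":0,"ay":0.1,"az":0.2},{"fingers":0.2,"dx":1,"dy":3,"dz":0.8,"ax":0,"ay":0.1,"az":0.2},{"fingers":0.2,"dx":1,"dy":3,"dz":0.8,"ax":0,"ay":0.1,"az":0.2},{"fingers":0.2,"dx":1,"dy":3,"dz":0.8,"ax":0,"ay":0.1,"az":0.2}]' 40 >/dev/null;python3 to.py .485 .265 .036 75.6;  python3 - <<'E'
from h import *
s=read_state(); im=viewer.capture("wrist"); C=cam("wrist",s)
o=im[:,:,::-1].copy()
u=proj(C,[*s["ee_pos"][:2],.071]);print(u)
for k in range(24):
    a=k*np.pi/12; v=proj(C,[s["ee_pos"][0]+.015*np.cos(a),s["ee_pos"][1]+.015*np.sin(a),.071]); cv2.circle(o,tuple(int(round(x)) for x in v),0,(255,0,0),-1)
cv2.imwrite("pics/g.png",cv2.resize(o[180:384,160:352],None,fx=2.8,fy=2.8,interpolation=cv2.INTER_CUBIC))
E
```

```text
t 10.9 pos [0.485 0.265 0.037] zyaw 75.44 tilt 0.04 F [-0.   0.4  0.3] M [ 0.   -0.15  0.03] gap 0.0495 q [-0.23  0.72 -0.56  2.1   0.77  0.52 -0.05]
rotvec [-0.16  0.01 -0.04]
d [ 1. -0. -0.]
[253.30264537 257.69035796]
```

View pics/g.png

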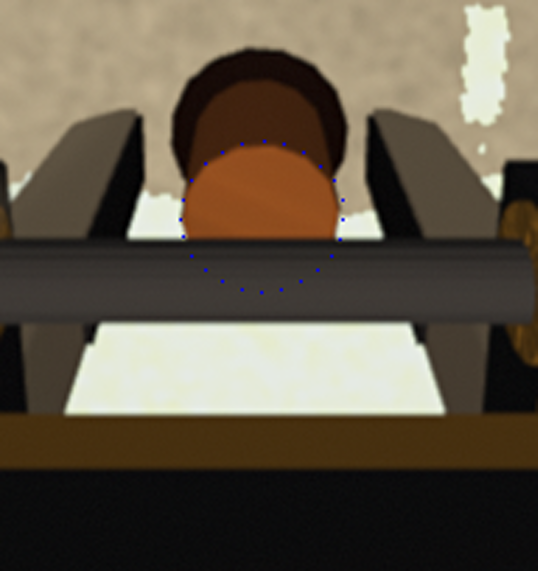

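```bash
python3 -m jog '[{"fingers":0.2,"dx":0,"dy":0,"dz":0,"ax":0,"ay":0,"az":0},{"fingers":0.2,"dx":0,"dy":0,"dz":0,"ax":0,"ay":0,"az":0},{"fingers":0.2,"dx":0,"dy":0,"dz":0,"ax":0,"ay":0,"az":0},{"fingers":0.2,"dx":0,"dy":0,"dz":0,"ax":0,"ay":0,"az":0},{"fingers":0.2,"dx":0,"dy":0,"dz":0,"ax":0,"ay":0,"az":0}]' 50;python3 to.py .485 .265 .036 75.6;
python3 -m jog '[{"fingers":0.2,"dx":-30,"dy":0,"dz":0,"ax":0,"ay":0,"az":0},{"fingers":0.2,"dx":-70,"dy":0,"dz":0,"ax":0,"ay":0,"az":0},{"fingers":0.2,"dx":-110,"dy":0,"dz":0,"ax":0,"ay":0,"az":0},{"fingers":0.2,"dx":-110,"dy":0,"dz":0,"ax":0,"ay":0,"az":0}]';python3 to.py .5336 -.0105 .14 75.6
```

```text
time: 11.45
ee_pos: [0.485, 0.2651, 0.037]
tcp_rot: [0.559, -0.432, 0.559, 0.433]
wrist_force: [-0.1, -0.0, -0.1]
finger_gap: 0.0293
t 11.45 pos [0.485  0.2651 0.037 ] zyaw 75.45 tilt 0.05 F [-0.1 -0.  -0.1] M [ 0.04 -0.11  0.03] gap 0.0293 q [-0.23  0.72 -0.56  2.1   0.77  0.52 -0.05]
rotvec [-0.15  0.01 -0.04]
d [ 1. -0. -0.]
time: 11.85
ee_pos: [0.4867, 0.2665, 0.1513]
tcp_rot: [0.562, -0.433, 0.557, 0.433]
wrist_force: [0.2, 0.6, -0.5]
finger_gap: 0.0294
t 11.85 pos [0.4867 0.2665 0.1513] zyaw 75.42 tilt 0.36 F [ 0.2  0.6 -0.5] M [ 0.06 -0.19 -0.  ] gap 0.0294 q [-0.1   0.58 -0.73  2.03  0.57  0.74  0.13]
rotvec [-0.18  0.28  0.22]
d [  10.5 -115.1 -256.4]
```

```bash
python3 -m jog '[{"fingers":0.2,"dx":0,"dy":-20,"dz":-43,"ax":0,"ay":0.3,"az":0.2},{"fingers":0.2,"dx":0,"dy":-40,"dz":-86,"ax":0,"ay":0.3,"az":0.2},{"fingers":0.2,"dx":0,"dy":-60,"dz":-128,"ax":0,"ay":0.3,"az":0.2},{"fingers":0.2,"dx":0,"dy":-80,"dz":-171,"ax":0,"ay":0.3,"az":0.2},{"fingers":0.2,"dx":0,"dy":-100,"dz":-214,"ax":0,"ay":0.3,"az":0.2},{"fingers":0.2,"dx":5,"dy":-115,"dz":-256.4,"ax":0,"ay":0.3,"az":0.2},{"fingers":0.2,"dx":10,"dy":-115,"dz":-256.4,"ax":0,"ay":0.3,"az":0.2},{"fingers":0.2,"dx":10,"dy":-115,"dz":-256.4,"ax":0,"ay":0.3,"az":0.2}]'>/dev/null;python3 to.py .5336 -.0105 .105 75.6
```

```text
t 12.65 pos [ 0.5328 -0.012   0.1393] zyaw 75.25 tilt 0.1 F [-0.6  0.  -1.1] M [ 0.05 -0.12 -0.06] gap 0.0295 q [ 0.43  0.58 -0.74  2.08  0.6   0.71  0.61]
rotvec [-0.35 -0.04 -0.09]
d [34.3 -0.5  1.6]
```

```bash
python3 -m jog '[{"fingers":0.2,"dx":15,"dy":-0.5,"dz":1.6,"ax":-0.3,"ay":0,"az":0},{"fingers":0.2,"dx":27,"dy":-0.5,"dz":1.6,"ax":-0.3,"ay":0,"az":0},{"fingers":0.2,"dx":27,"dy":-0.5,"dz":1.6,"ax":-0.3,"ay":0,"az":0}]'>/dev/null;python3 to.py .5336 -.0105 .105 75.6; python3 - <<'E'
from h import *
s=read_state(); C=cam("side"); b=viewer.capture("side"); w=viewer.capture("wrist")
e=s["ee_pos"]; z0=e[2]-.037
o=cv2.resize(b[130:230,240:330,::-1],(540,600),interpolation=cv2.INTER_CUBIC)
f=lambda X:tuple(int(v) for v in (proj(C,X)-[240,130])*6+3)
cv2.drawMarker(o,f([e[0],e[1],z0]),(0,255,0),0,10); cv2.drawMarker(o,f([.5336,-.0105,.054]),(0,0,255),0,10)
cv2.imwrite("pics/s.png",o)
E
```

```text
t 12.95 pos [ 0.5324 -0.0093  0.1103] zyaw 75.7 tilt 0.27 F [ 0.9  0.3 -0.8] M [ 0.03 -0.13 -0.02] gap 0.0295 q [ 0.39  0.62 -0.7   2.1   0.66  0.65  0.56]
rotvec [ 0.1  -0.07 -0.26]
d [ 5.3 -1.5 -0.9]
```

View pics/s.png

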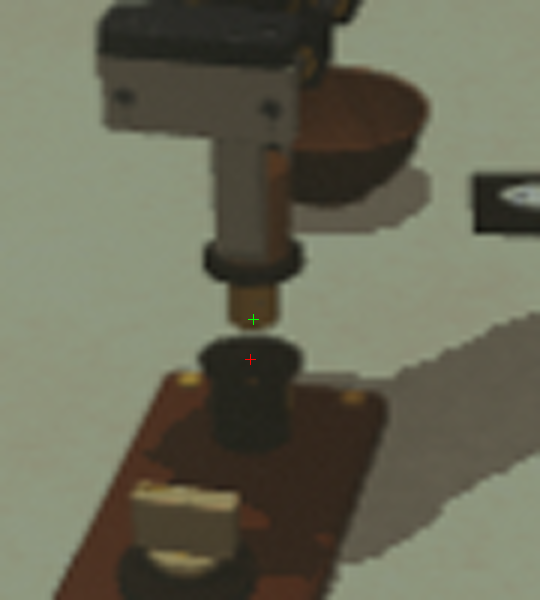

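```bash
python3 -m jog '[{"fingers":0.2,"dx":0,"dy":-1.5,"dz":-0.9,"ax":0,"ay":-0.1,"az":-0.3},{"fingers":0.2,"dx":8,"dy":-1.5,"dz":-0.9,"ax":0,"ay":-0.1,"az":-0.3},{"fingers":0.2,"dx":16,"dy":-1.5,"dz":-0.9,"ax":0,"ay":-0.1,"az":-0.3},{"fingers":0.2,"dx":23,"dy":-1.5,"dz":-0.9,"ax":0,"ay":-0.1,"az":-0.3},{"fingers":0.2,"dx":28,"dy":-1.5,"dz":-0.9,"ax":0,"ay":-0.1,"az":-0.3},{"fingers":0.2,"dx":28,"dy":-1.5,"dz":-0.9,"ax":0,"ay":-0.1,"az":-0.3},{"fingers":0.2,"dx":28,"dy":-1.5,"dz":-0.9,"ax":0,"ay":-0.1,"az":-0.3}]'>/dev/null;python3 to.py .5336 -.0105 .065 75.6
```

```text
t 13.75 pos [ 0.5344 -0.0105  0.0836] zyaw 75.68 tilt 0.14 F [-0.2 -0.1 -0.6] M [ 0.08 -0.12 -0.02] gap 0.0293 q [ 0.36  0.65 -0.65  2.12  0.71  0.6   0.51]
rotvec [0.08 0.06 0.13]
d [18.6  0.8 -0.2]
```

```bash
python3 -m jog '[{"fingers":0.2,"dx":3,"dy":0.8,"dz":-0.2,"ax":0,"ay":0,"az":0.1},{"fingers":0.2,"dx":6,"dy":0.8,"dz":-0.2,"ax":0,"ay":0,"az":0.1},{"fingers":0.2,"dx":9,"dy":0.8,"dz":-0.2,"ax":0,"ay":0,"az":0.1},{"fingers":0.2,"dx":11,"dy":0.8,"dz":-0.2,"ax":0,"ay":0,"az":0.1},{"fingers":0.2,"dx":11,"dy":0.8,"dz":-0.2,"ax":0,"ay":0,"az":0.1},{"fingers":0.2,"dx":11,"dy":0.8,"dz":-0.2,"ax":0,"ay":0,"az":0.1}]'>/dev/null;python3 to.py .5336 -.0105 .065 75.6
```

```text
t 14.35 pos [ 0.5337 -0.0105  0.0728] zyaw 75.68 tilt 0.06 F [-0.8 -0.8  4.1] M [-0.23  0.    0.03] gap 0.0295 q [ 0.35  0.67 -0.63  2.13  0.74  0.58  0.49]
rotvec [0.08 0.05 0.04]
d [7.8 0.1 0. ]
```

```bash
python3 -m jog '[{"fingers":0.2,"dx":2,"dy":0,"dz":0,"ax":0,"ay":0,"az":0},{"fingers":0.2,"dx":4,"dy":0,"dz":0,"ax":0,"ay":0,"az":0},{"fingers":0.2,"dx":6,"dy":0,"dz":0,"ax":0,"ay":0,"az":0},{"fingers":0.2,"dx":7.5,"dy":0,"dz":0,"ax":0,"ay":0,"az":0},{"fingers":0.2,"dx":7.5,"dy":0,"dz":0,"ax":0,"ay":0,"az":0},{"fingers":0.2,"dx":7.5,"dy":0,"dz":0,"ax":0,"ay":0,"az":0}]'>/dev/null;python3 to.py .5336 -.0105 .065 75.6
```

```text
t 14.95 pos [ 0.5338 -0.0106  0.0657] zyaw 75.68 tilt 0.07 F [-1.8 -0.5  8.2] M [-0.23  0.33  0.03] gap 0.0291 q [ 0.34  0.67 -0.62  2.13  0.75  0.56  0.48]
rotvec [0.08 0.03 0.07]
d [0.7 0.2 0. ]
```

```bash
python3 -m jog '[{"fingers":0.2,"dx":1,"dy":0,"dz":0,"ax":0,"ay":0,"az":0},{"fingers":0.2,"dx":1.5,"dy":0,"dz":0,"ax":0,"ay":0,"az":0},{"fingers":0.2,"dx":1.5,"dy":0,"dz":0,"ax":0,"ay":0,"az":0},{"fingers":0.2,"dx":1.5,"dy":0,"dz":0,"ax":0,"ay":0,"az":0}]'>/dev/null;python3 to.py .5336 -.0105 .065 75.6
```

```text
t 15.35 pos [ 0.5339 -0.0105  0.065 ] zyaw 75.69 tilt 0.12 F [-3.4 -1.  13.3] M [-0.25  0.61  0.01] gap 0.0296 q [ 0.33  0.68 -0.62  2.13  0.75  0.56  0.48]
rotvec [0.09 0.01 0.12]
d [ 0.   0.3 -0.1]
```

```bash
python3 -m jog '[{"fingers":0.2,"dx":1.2,"dy":0,"dz":0,"ax":0,"ay":0,"az":0},{"fingers":0.2,"dx":1.8,"dy":0,"dz":0,"ax":0,"ay":0,"az":0},{"fingers":0.2,"dx":1.8,"dy":0,"dz":0,"ax":0,"ay":0,"az":0},{"fingers":0.2,"dx":1.8,"dy":0,"dz":0,"ax":0,"ay":0,"az":0},{"fingers":0.2,"dx":1.8,"dy":0,"dz":0,"ax":0,"ay":0,"az":0}]'>/dev/null;python3 to.py .5336 -.0105 .065 75.6; python3 - <<'E'
from h import *
b=viewer.capture("side")
cv2.imwrite("pics/f.png",cv2.resize(b[130:230,240:330,::-1],(540,600),interpolation=cv2.INTER_CUBIC))
E
```

```text
t 15.85 pos [ 0.5339 -0.0105  0.0648] zyaw 75.69 tilt 0.21 F [-5.3 -1.7 25.6] M [-0.46  1.3  -0.04] gap 0.0294 q [ 0.33  0.67 -0.62  2.13  0.76  0.56  0.47]
rotvec [ 0.09 -0.05  0.21]
d [-0.2  0.3 -0.1]
```

View pics/f.png

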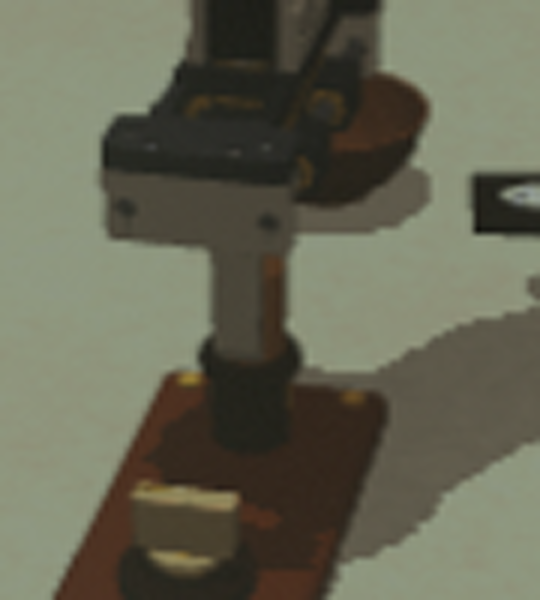

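```bash
python3 - <<'E'
from h import *
s=read_state(); print(s["time"],s["ee_pos"],s["wrist_force"],s["finger_gap"]); print(job.job_done())
E
```

```text
15.9 [ 0.53389766 -0.01047742  0.06484013] [-5.4634569  -1.38019854 25.57172486] 0.029518825993525413
the job is handed in; nothing more can be done
None
```

I handed the job in at 15.9 s with the plug gripped and pressed down onto the socket's rim. The hand-in gives no verdict, so I don't know the judged result.

- **Knob:** I turned it about 59° clockwise. The twisting moment rose to 0.43 N m, above the spring's 0.25 N m, so it was at its stop. I turned it back and let go, and the wrist and side pictures afterwards show the bar at rest. My first close, slightly low, gripped the round hub under the bar; I opened, rose 5 mm and gripped the bar.
- **Plug:** Gripping it with 50 N, I pressed it in until the tool stopped moving, at z = 0.0648 m against 0.065 m expected for fully home. The last reading was steady, with about 26 N pushing up on the tool, a 5.5 N side load in x and the fingers 29.5 mm apart on the 30 mm grip.
- **Last picture:** The side view shows the collar on the rim, the plug upright and the knob at rest. The bowl, and the part of the inlay in view, look unmoved. The scribe and chip are not in that picture; I never worked near them.
- **Disagreement:** The wrist camera put the knob and plug up to about 5 mm apart in x between views. The side view of the plug over the socket settled it, and I took out the last 1.5 mm before pressing down.

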